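# Rebuild the feed roller on its arbor

## Task

Rebuild the feed roller of the plate feeder on the upright square spindle: first the square brass spacer, down onto the shoulder, then the blue-rimmed roller on top of the spacer, and last the closed red cap over the spindle's end. Each part must sit flat and fully down on the one beneath it, and be let go; leave the bolt, the rusty block and the pliers where they are.

Things in the scene. Friction and masses are not known exactly. Their poses are not given: they have to be found in the camera images.
- arbor: fixed arbor: grey base plate 110 (x) x 90 (y) x 10 mm with a low bolt head (16 mm above the bench) in each corner, a round dark steel shoulder 46 mm across in its middle, and from it an upright bright steel square spindle of 14 mm side, its sides parallel to the arbor's x and y axes. The spindle stands 46 mm above the shoulder's top, the last 4 mm tapering to 8 mm. Origin: centre of the underside of the base, on the spindle's axis; z up.
- arbor_seat (a point): centre of the top face of the arbor's shoulder, on the spindle's axis, 22 mm above the arbor's underside; axes as the arbor's
- spacer: loose brass spacer, a square block 42 x 42 x 16 mm with a square through bore of 17.5 mm whose sides are parallel to its outer sides and its x and y axes, 80 g. Lies flat. Origin: centre of its underside, on the bore's axis; z up.
- roller: loose feed roller, 64 mm in diameter and 18 mm high, lying flat: blue plastic rim round a square steel hub of 38 mm (four windows between hub and rim) with a square through bore of 17.5 mm, its sides parallel to the roller's x and y axes, 100 g. Origin: centre of its underside, on the bore's axis; z up.
- cap: loose round red plastic cap, ribbed, 35 mm in diameter and 30 mm high, standing open end down: closed on top, with a round socket 24 mm in diameter and 18 mm deep from below that goes over the square spindle at any yaw, 50 g. It is pushed on, not screwed, and nothing can follow it onto the spindle. Origin: centre of its underside; z up.
- hex_bolt: bystander: loose grey bolt standing on its hexagonal head, 18 mm across, 39 mm high. Origin: centre of its underside.
- rust_block: bystander: loose rusty red-brown steel block lying flat, 80 mm long (its y axis), 22 mm wide, 12 mm high. Origin: centre of its underside.
- pliers: bystander: loose pliers with red grips lying flat, 167 mm long (its y axis), 49 mm wide, 12 mm high. Origin: middle of its underside.
Not all that is in view belongs to the job. What is meant by the spacer is not green, and is the larger of those in its own colour. Of the things shaped like the roller, the blue one is meant.

How it is judged:
By the outcome, as a careful person would: the job done as asked, in the order asked, and still so for the second after the job is handed in, with the robot touching nothing.
It also fails if it takes over 72 s, if anything falls off the work surface, if the arm or the gripper's body presses on something with over 40 N, if the wrist force passes 120 N, or if a joint passes its speed limit or range.

## Robot

A 6-joint arm with a two-finger parallel gripper is mounted at the origin on a cart in front of the work surface, level with it; the furniture and walls round the work are solid. World frame = base frame: x ahead of the robot, y to its left, z up, the work surface at z = 0. Lengths are in m, angles in rad, forces in N, time in s.
With the tool pointing down it reaches from about 0.25 to 0.725 m from the base axis. Payload 4 kg.
Tool frame: the origin (TCP) lies midway between the tips of the shut fingers; the grasp point (between the pads) lies 19 mm behind it; z points along the fingers, y is the line along which they close (so a half turn about z gives the same grasp; the last joint's range is limited). The gripper opens to 85 mm and grips with 20 to 120 N. Pads are 22 mm wide; open, the fingers measure 114 mm over their backs; the gripper's body (76 mm by 85 mm) begins 54 mm behind the grasp point. The pads swing forward as they close: fully open they stand 13 mm farther back than shut.
Start: joints at [1.346, 0.241, 0.005, 1.335, 0, 1.571], TCP at [0.111, 0.487, 0.231] pointing down, gripper open.
Joint ranges: [-2.72, 2.72], [-1.05, 1.87], [-1.09, 1.28], [-1.99, 2.15], [-1.42, 1.44], [-3.14, 3.14]. Speed limits (rad/s): [2.79, 2.79, 3.14, 3.14, 3.14, 3.14].

## Interface

Orientations are given as a unit quaternion [x, y, z, w].
In Python, from workcell import monitor, vision, job gives the robot as it stands.
- The arm moves only by the tool move_arm, never from a script. Its argument "moves" is a list that holds one entry, the list of rows, each a list of 5 numbers: the shift along the world's x, y, z in m, then the turn about the world's z in degrees, then the opening in per cent of the stroke, from 0 (shut) to 100 (fully open). In form: [[[x, y, z, turn, gripper], ...]]. A call has 1 to 5 rows; each row is the pose to reach, as a shift and turn from the pose commanded when the call began; what a row does not reach only later rows make up. A row lasts 1/8 s, in which the tool goes at most 62.5 mm and 10.7 degrees, less where a joint would pass 70% of its speed; a pose out of reach is approached as far as the arm can. A call with a gripper value outside its range is refused whole. The fingers move at their own pace and stop on an object; the grip force is fixed at half the most. Time passes only in rows, so rows that repeat a pose let the fingers close. It gives the time, the measured TCP pose, the force, the opening and the grip force at its end, in the units of the state.
- monitor.get_obs(): the state, without advancing time (a new reading comes with each control period).
- vision.camera(name): name is "scene" or "top" or "wrist"; returns a dict with "color" (400x640x3 uint8, red, green, blue), "camera_matrix" (3x3 intrinsics, pixels), "eye" and "attitude" of the camera in the world; the wrist camera has in their place "hand_eye" (4x4, takes a point from camera to tool coordinates, whose origin is the TCP and whose axes are the flange's). Camera axes: x right, y up, looking along -z (the intrinsics and any distortion apply to the point x, -y, -z); pixel columns grow to the right and rows downward; lengths in m; the calibration is good to about 2 mm. A picture is of the moment at which its call begins: read the wrist's pose just before it. There is no depth.
- job.job_done(): hands the job in; it is judged then, once.
The state is a dict: "clock": time; "joint_pos": joint angles; "joint_vel": joint speeds; "tau": joint torques, N m; "eef_pos": TCP position; "tool_rot": TCP orientation; "ft_force": force on the tool from outside, world axes, zero at the start; "ft_torque": the same for the moment, N m; "grip_width": finger opening in m; "grasp_force": force on a finger pad.
Only numpy, scipy, OpenCV 4.12 (cv2) and the standard library are available. Lean on these libraries where they do the work, as an engineer would, in place of code of your own. Each camera call takes 0.05 s, during which the arm holds its last target. There are 200 camera calls.

## Working session

There is one attempt and no reset: what is moved stays moved. The work goes in short steps, Python scripts to look and compute and a tool call to move; the robot and the scene stay as the last step left them, time stands still between calls to the robot, and variables do not carry over. Pictures are saved under pics/ and viewed, at most 10 in all, crops included, and the job is handed in when it is done.

Besides the shell and the picture viewer there is one more tool, called after ">>>" as name(argument=value, ...) on one line, values as JSON. move_arm: Moves the arm, as the interface text tells. Its arguments: {"type":"object","properties":{"moves":{"type":"array","items":{"type":"array","items":{"type":"array","items":{"type":"number"}}}}},"required":["moves"]}

```bash
mkdir -p pics; python3 - <<'E'
from workcell import monitor, vision, job
import cv2,numpy as np,pickle
o=monitor.get_obs();print(o)
d={}
for n in("scene","top","wrist"):
    c=vision.camera(n);d[n]=c;cv2.imwrite(f"pics/{n}0.png",c["color"][:,:,::-1]);print(n,{k:v for k,v in c.items() if k!="color"})
pickle.dump((o,d),open("c0.pkl","wb"))
E
```

```text
{'clock': 0.0, 'joint_pos': array([1.34603009e+00, 2.41408957e-01, 3.74592594e-03, 1.33519948e+00,
       3.61769237e-06, 1.57076536e+00]), 'joint_vel': array([ 8.51072179e-05,  2.57371069e-03, -5.91595389e-04, -2.22119704e-04,
        6.82884903e-04, -4.46259537e-04]), 'tau': array([-5.10702266e-04, -3.72324550e+01,  2.52404183e+01,  1.70813635e-02,
        3.30604928e-05, -2.25552952e-06]), 'eef_pos': array([0.11129963, 0.48681743, 0.23042324]), 'tool_rot': array([ 1.12131254e-01,  9.93692867e-01, -1.02636917e-03, -1.17671067e-04]), 'ft_force': array([-0.32610902, -0.01812793,  0.59422158]), 'ft_torque': array([-0.03465642, -0.02081706, -0.03014148]), 'grasp_force': 0.0, 'grip_width': 0.08552095933866823}
scene {'camera_matrix': array([[388.62934636,   0.        , 328.90473133],
       [  0.        , 388.62934636, 201.65529965],
       [  0.        ,   0.        ,   1.        ]]), 'eye': array([-0.06575267, -0.72001053,  0.55159557]), 'attitude': array([ 0.47587374, -0.18518178, -0.33121344,  0.79344159])}
top {'camera_matrix': array([[487.09659944,   0.        , 323.424796  ],
       [  0.        , 487.09659944, 206.22816899],
       [  0.        ,   0.        ,   1.        ]]), 'eye': array([ 0.4613169 , -0.08482338,  1.24660044]), 'attitude': array([-0.03352619,  0.03152185,  0.70872061, -0.70398683])}
wrist {'camera_matrix': array([[278.79306129,   0.        , 315.93029653],
       [  0.        , 278.79306129, 198.0081929 ],
       [  0.        ,   0.        ,   1.        ]]), 'hand_eye': array([[-9.53285651e-04,  9.62333049e-01,  2.71871650e-01,
         6.92699706e-02],
       [ 9.99999543e-01,  9.36325733e-04,  1.92105424e-04,
         1.75177835e-03],
       [-6.96910242e-05,  2.71871709e-01, -9.62333502e-01,
        -1.43858953e-01],
       [ 0.00000000e+00,  0.00000000e+00,  0.00000000e+00,
         1.00000000e+00]])}
```

View pics/top0.png

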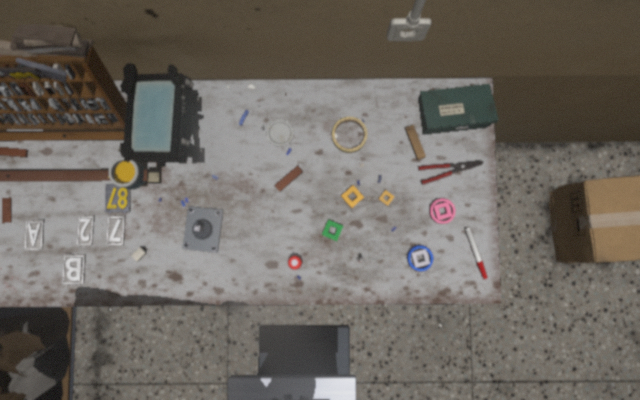

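View pics/scene0.png

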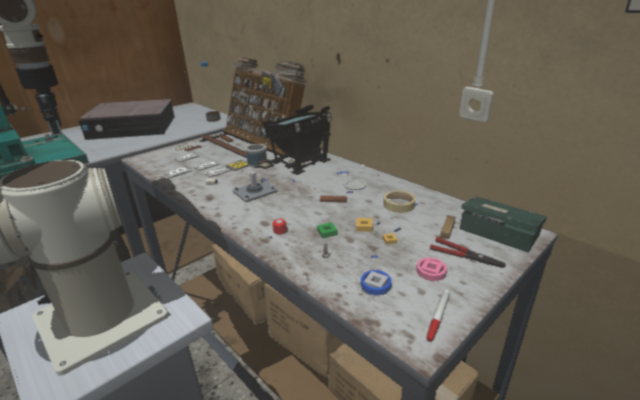

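The top view shows these candidates:
- **Spacer:** large orange-brass square (352,196), small orange-brass square (387,198) and green square (333,230). The spacer is (352,196), the larger brass one.
- **Roller:** blue (420,258) and pink (442,210). The roller is the blue one.
- **Others:** arbor at about (203,229), cap (295,262), block (289,178), pliers (450,171).

I'll confirm with a crop.

```bash
cat > h.py <<'E'
import numpy as np,cv2,pickle
from scipy.spatial.transform import Rotation as R
def cam_pose(c,o=None):
    if "eye" in c: return R.from_quat(c["attitude"]).as_matrix(),np.array(c["eye"])
    T=np.eye(4);T[:3,:3]=R.from_quat(o["tool_rot"]).as_matrix();T[:3,3]=o["eef_pos"]
    T=T@c["hand_eye"];return T[:3,:3],T[:3,3]
def p2w(c,uv,z,o=None):
    M,e=cam_pose(c,o);K=c["camera_matrix"]
    uv=np.atleast_2d(uv).astype(float)
    d=np.c_[(uv[:,0]-K[0,2])/K[0,0],-(uv[:,1]-K[1,2])/K[1,1],-np.ones(len(uv))]@M.T
    return e+d*((z-e[2])/d[:,2])[:,None]
def w2p(c,P,o=None):
    M,e=cam_pose(c,o);K=c["camera_matrix"]
    q=(np.atleast_2d(P)-e)@M
    return np.c_[K[0,0]*q[:,0]/-q[:,2]+K[0,2],K[1,1]*q[:,1]/q[:,2]+K[1,2]]
def blobs(img,lo,hi,amin=30):
    h=cv2.cvtColor(img,cv2.COLOR_RGB2HSV);m=cv2.inRange(h,np.array(lo),np.array(hi))
    cs,_=cv2.findContours(m,cv2.RETR_EXTERNAL,cv2.CHAIN_APPROX_NONE)
    return m,sorted([c for c in cs if cv2.contourArea(c)>amin],key=cv2.contourArea,reverse=True)
E
python3 - <<'E'
from h import *
o,d=pickle.load(open("c0.pkl","rb"));c=d["top"];im=c["color"]
for n,u,z in[("arbor",(203,229),.01),("spacer",(352.5,196),.016),("small",(387,198),.016),("roller",(420,258.5),.018),("cap",(295,262),.03),("block",(289,178),.012),("pliers",(450,171),.01)]:
    w=p2w(c,u,z);print(n,w.round(3),"r",np.hypot(*w[0,:2]).round(3),"scene px",w2p(d["scene"],w).round(0))
print("bolt",p2w(d["scene"],(326,255),0).round(3),w2p(c,p2w(d["scene"],(326,255),0)))
print("tcp in top",w2p(c,o["eef_pos"]))
for nm,lo,hi in[("brass",(12,100,120),(30,255,255)),("blue",(105,120,80),(125,255,255)),("red",(170,120,80),(180,255,255))]:
    for k in blobs(im,lo,hi)[1][:5]:
        r=cv2.minAreaRect(k);print(nm,r,cv2.contourArea(k))
cv2.imwrite("pics/crop.png",cv2.resize(im[150:290,280:480,::-1],None,fx=4,fy=4,interpolation=cv2.INTER_CUBIC))
E
```

```text
arbor [[0.519 0.225 0.01 ]] r 0.566 scene px [[254. 189.]]
spacer [[ 0.6   -0.156  0.016]] r 0.62 scene px [[363. 222.]]
small [[ 0.595 -0.243  0.016]] r 0.643 scene px [[388. 235.]]
roller [[ 0.441 -0.323  0.018]] r 0.547 scene px [[374. 278.]]
cap [[ 0.435 -0.01   0.03 ]] r 0.435 scene px [[278. 221.]]
block [[0.648 0.006 0.012]] r 0.648 scene px [[332. 197.]]
pliers [[ 0.664 -0.407  0.01 ]] r 0.779 scene px [[463. 252.]]
bolt [[ 0.446 -0.174  0.   ]] [[360.04666431 256.90213003]]
tcp in top [[ 42.36122359 427.54638216]]
brass ((614.0970458984375, 194.76174926757812), (32.36592102050781, 52.23031997680664), 85.60128784179688) 1275.5
brass ((616.8414306640625, 243.30343627929688), (32.29711151123047, 46.15550994873047), 86.633544921875) 1061.5
brass ((125.0, 171.5), (21.0, 18.0), 90.0) 293.0
brass ((351.9601745605469, 196.09735107421875), (16.462615966796875, 16.93297576904297), 48.8140754699707) 255.0
brass ((122.5, 198.0), (20.0, 9.0), 90.0) 151.5
blue ((420.0, 258.0), (24.0, 24.0), 90.0) 95.0
```

View pics/crop.png

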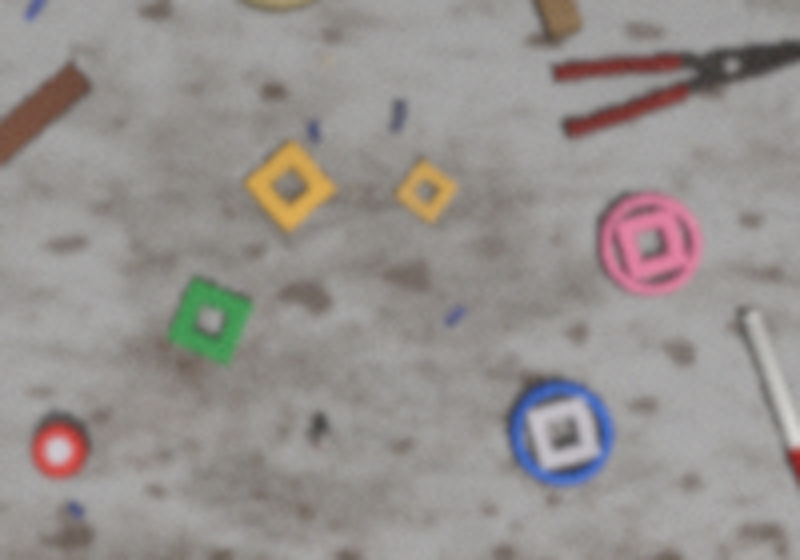

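View pics/wrist0.png

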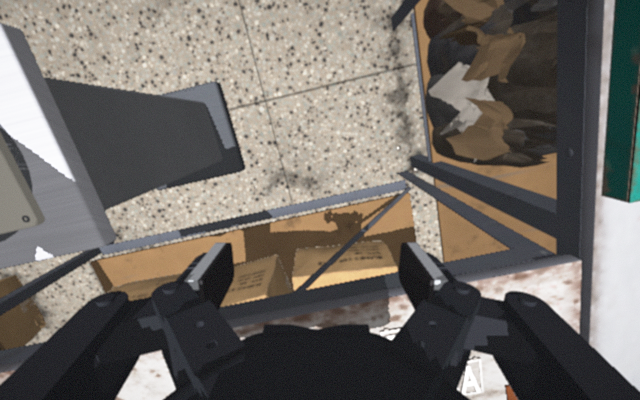

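Crop confirms it: the large brass square is at crop (291,186) with its sides near 45°, and the blue roller with its steel hub is at (561,433). The bolt stands at crop (318,428). Next I hover over the arbor to measure it.

>>> move_arm(moves=[[[0.05,-0.03,0,0,100],[0.1,-0.065,0,0,100],[0.15,-0.1,0,0,100],[0.2,-0.13,0,0,100],[0.25,-0.165,0,0,100]]])

```text
clock: 0.78
eef_pos: [0.3628, 0.3213, 0.2311]
tool_rot: [0.112, 0.994, 0.0, -0.0]
ft_force: [0.2, 1.1, 0.9]
grip_width: 0.0852
grasp_force: 0.0
```

>>> move_arm(moves=[[[0.05,-0.03,0,0,100],[0.1,-0.065,0,5,100],[0.15,-0.1,0,10,100],[0.15,-0.1,0,10,100],[0.15,-0.1,0,10,100]]])

```text
clock: 1.4
eef_pos: [0.511, 0.2221, 0.2306]
tool_rot: [0.026, 1.0, -0.0, -0.001]
ft_force: [-0.2, 0.4, 0.1]
grip_width: 0.0853
grasp_force: 0.0
```

```bash
cat > snap.py <<'E'
import sys
from workcell import monitor, vision
from h import *
o=monitor.get_obs();c=vision.camera("wrist");pickle.dump((o,c),open(sys.argv[1]+".pkl","wb"))
cv2.imwrite("pics/"+sys.argv[1]+".png",c["color"][:,:,::-1])
x=R.from_quat(o["tool_rot"]).as_matrix()[:,0]
print(o["clock"],o["eef_pos"].round(4),"psi",np.degrees(np.arctan2(x[1],x[0])).round(2),o["ft_force"].round(1),o["grip_width"].round(4))
E
python3 snap.py arb
```

```text
Traceback (most recent call last):
  File "snap.py", line 7, in <module>
    print(o["clock"],o["eef_pos"].round(4),"psi",np.degrees(np.arctan2(x[1],x[0])).round(2),o["ft_force"].round(1),o["grip_width"].round(4))
                                                                                                                   ^^^^^^^^^^^^^^^^^^^^^
AttributeError: 'float' object has no attribute 'round'
```

View pics/arb.png

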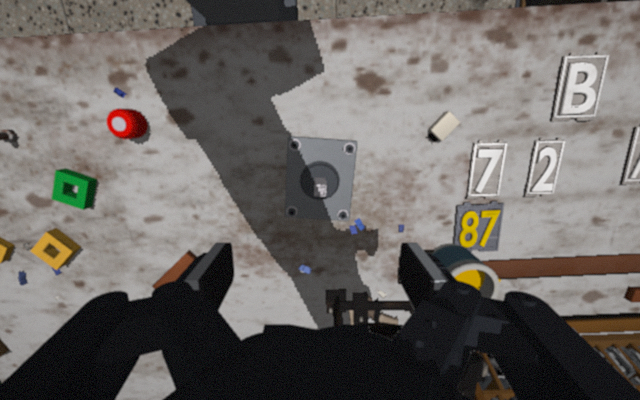

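The wrist view shows the arbor base with bolt heads near (296,144), (350,148), (343,215), (292,211) and the spindle top near (321,186). An enlarged crop will give exact pixels.

```bash
sed -i 's/o\["grip_width"\].round(4)/round(o["grip_width"],4)/' snap.py; python3 - <<'E'
from h import *
o,c=pickle.load(open("arb.pkl","rb"))
im=c["color"][130:230,270:370,::-1]
im=cv2.convertScaleAbs(cv2.resize(im,None,fx=6,fy=6,interpolation=cv2.INTER_CUBIC),alpha=1.6)
for k in range(0,100,10): cv2.putText(im,str(k),(k*6,8),0,.3,(0,255,255));cv2.putText(im,str(k),(0,k*6+4),0,.3,(0,255,255))
cv2.imwrite("pics/arbc.png",im)
E
```

```text
(no output)
```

View pics/arbc.png

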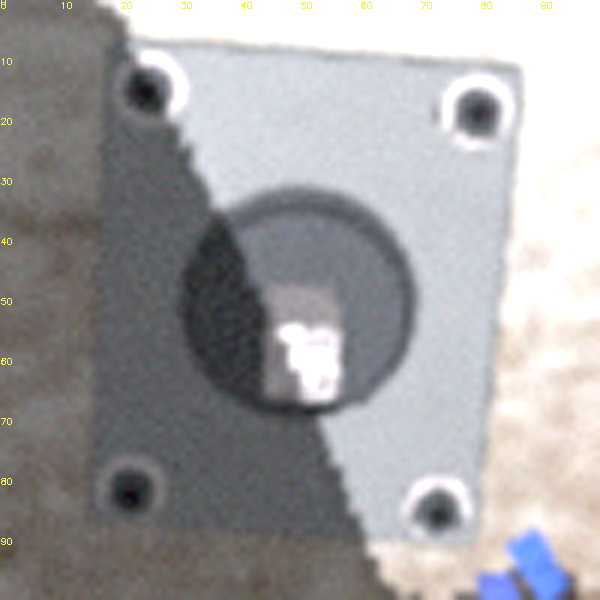

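```bash
python3 - <<'E'
from h import *
o,c=pickle.load(open("arb.pkl","rb"))
off=np.array([269.6,129.6])
def an(P,n):
    print(n,P[:,:2].round(4).tolist(),"cen",P[:,:2].mean(0).round(4))
    e=[P[1]-P[0],P[2]-P[3],P[3]-P[0],P[2]-P[1]]
    print([ (np.linalg.norm(x).round(4),np.degrees(np.arctan2(x[1],x[0])).round(1)) for x in e])
an(p2w(c,np.array([[17.8,6.5],[86.8,11.2],[78.8,90.3],[15.3,87]])+off,.01,o),"base")
an(p2w(c,np.array([[24.3,15],[79.8,18.5],[73,84.8],[21.7,82]])+off,.016,o),"bolts")
# spindle top: x 45-56.5, y 52.5-67
print("spindle tip",p2w(c,np.array([[51,61]])+off,.068,o))
o0,d=pickle.load(open("c0.pkl","rb"))
M,_=None,None
t=d["top"]
for n,u,z in[("spacer",(352,196.1),.016),("roller",(420,258),.018),("cap",(294.5,262),.03)]:print(n,p2w(t,u,z).round(4))
# where arbor center is in top vs wrist estimates
m,b=blobs(c["color"],(12,100,100),(30,255,255),60)
for k in b[:6]:
    r=cv2.minAreaRect(k);print(r,p2w(c,r[0],.016,o).round(4))
m,b=blobs(c["color"],(0,150,100),(6,255,255),60)
for k in b[:3]: r=cv2.minAreaRect(k);print("red",r)
print(o["eef_pos"])
E
```

```text
base [[0.4607, 0.1899], [0.4712, 0.2779], [0.5786, 0.2654], [0.5691, 0.1777]] cen [0.5199 0.2277]
[(np.float64(0.0887), np.float64(83.2)), (np.float64(0.0882), np.float64(83.8)), (np.float64(0.1091), np.float64(-6.4)), (np.float64(0.1081), np.float64(-6.7))]
bolts [[0.4713, 0.1979], [0.4794, 0.268], [0.568, 0.257], [0.5604, 0.1878]] cen [0.5198 0.2277]
[(np.float64(0.0706), np.float64(83.4)), (np.float64(0.0697), np.float64(83.7)), (np.float64(0.0896), np.float64(-6.5)), (np.float64(0.0893), np.float64(-7.1))]
spindle tip [[0.51999186 0.22860582 0.068     ]]
spacer [[ 0.6002 -0.1545  0.016 ]]
roller [[ 0.4427 -0.323   0.018 ]]
cap [[ 0.4351 -0.009   0.03  ]]
((51.4349365234375, 250.66648864746094), (34.239349365234375, 26.740930557250977), 38.04704284667969) [[ 0.6006 -0.1548  0.016 ]]
((468.5025329589844, 228.96446228027344), (18.096750259399414, 36.6209831237793), 4.085616588592529) [[0.5983 0.4298 0.016 ]]
((469.29644775390625, 276.0458984375), (27.455034255981445, 17.123014450073242), 22.833650588989258) [[0.672  0.4379 0.016 ]]
((484.18145751953125, 224.90066528320312), (17.29696273803711, 40.22164535522461), 24.443954467773438) [[0.5934 0.4507 0.016 ]]
((588.5965576171875, 325.0907287597656), (7.1527581214904785, 39.04344177246094), 88.21009063720703) [[0.7667 0.6284 0.016 ]]
((3.0, 253.0), (18.0, 6.0), 90.0) [[ 0.6005 -0.2244  0.016 ]]
red ((122.0, 123.5), (29.0, 30.0), 90.0)
[0.51102529 0.22209696 0.23064132]
```

Arbor: centre (0.520, 0.228), yaw −6.6°. Now on to the spacer.

>>> move_arm(moves=[[[0.01,-0.06,0,-10,100],[0.025,-0.12,0,-20,100],[0.04,-0.18,-0.02,-30,100],[0.055,-0.24,-0.04,-40,100],[0.07,-0.3,-0.06,-42,100]]])

```text
clock: 2.08
eef_pos: [0.5797, -0.0704, 0.1737]
tool_rot: [0.381, 0.924, 0.0, 0.0]
ft_force: [0.3, 0.3, 0.0]
grip_width: 0.085
grasp_force: 0.0
```

>>> move_arm(moves=[[[0.012,-0.05,-0.02,0,80],[0.019,-0.077,-0.04,0,75],[0.019,-0.077,-0.04,0,75],[0.019,-0.077,-0.04,0,75]]])

```text
clock: 2.58
eef_pos: [0.5987, -0.1459, 0.1342]
tool_rot: [0.381, 0.925, 0.0, -0.0]
ft_force: [0.4, 0.8, -0.2]
grip_width: 0.064
grasp_force: 0.0
```

```bash
python3 snap.py sp; cat > sq.py <<'E'
from h import *
def quad(c,o,lo,hi,z,near,tol=.04):
    m,b=blobs(c["color"],lo,hi,150)
    for k in b[:8]:
        r=cv2.minAreaRect(k);p=p2w(c,r[0],z,o)[0]
        if np.hypot(*(p[:2]-near))<tol:
            W=p2w(c,k[:,0,:],z,o)[:,:2]
            print("outline",np.array(cv2.minAreaRect((W*1000).astype(np.float32))[0]).round(1),cv2.minAreaRect((W*1000).astype(np.float32))[1:])
            f=np.zeros_like(m);cv2.drawContours(f,[k],-1,255,-1)
            h=f&~m;hs,_=cv2.findContours(h,cv2.RETR_EXTERNAL,cv2.CHAIN_APPROX_NONE)
            for q in hs:
                if cv2.contourArea(q)>60:
                    W=p2w(c,q[:,0,:],z,o)[:,:2];print("hole",cv2.minAreaRect((W*1000).astype(np.float32)))
E
python3 - <<'E'
from sq import *
o,c=pickle.load(open("sp.pkl","rb"))
quad(c,o,(12,90,60),(32,255,255),.016,np.array([.6,-.155]))
E
```

```text
2.575 [ 0.5987 -0.1459  0.1342] psi 135.23 [ 0.4  0.8 -0.2] 0.064
outline [ 600.2 -153.4] ((43.10645294189453, 45.5089225769043), 41.52923583984375)
hole ((600.01123046875, -152.87661743164062), (16.66637420654297, 12.226357460021973), 45.16702651977539)
```

View pics/sp.png

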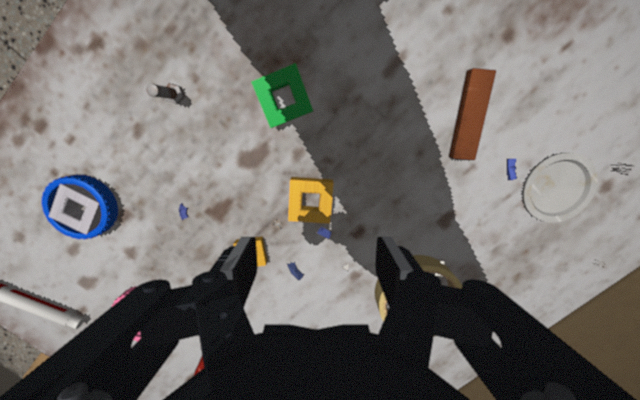

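The large brass spacer shows at about (311,200), between the fingers and square to them. It measures (0.601, −0.1545). I descend, grip and lift.

>>> move_arm(moves=[[[0.002,-0.0085,-0.05,-2,75],[0.002,-0.0085,-0.1,-2,75],[0.002,-0.0085,-0.13,-2,75],[0.002,-0.0085,-0.13,-2,75]]])

```text
clock: 3.12
eef_pos: [0.5988, -0.1539, 0.0019]
tool_rot: [0.397, 0.918, -0.0, -0.002]
ft_force: [-0.2, -0.9, -0.2]
grip_width: 0.0643
grasp_force: 0.0
```

>>> move_arm(moves=[[[0,0,0,0,30],[0,0,0,0,30],[0,0,0,0,30],[0,0,0,0,30]]])

```text
clock: 3.62
eef_pos: [0.6029, -0.1562, 0.0066]
tool_rot: [0.398, 0.918, 0.001, 0.003]
ft_force: [-0.1, 2.4, 7.4]
grip_width: 0.0401
grasp_force: 61.4
```

>>> move_arm(moves=[[[0,0,0.03,0,30],[0,0,0.08,0,30],[0,0,0.12,0,30]]])

```text
clock: 4.0
eef_pos: [0.6013, -0.1564, 0.1263]
tool_rot: [0.398, 0.917, 0.0, 0.001]
ft_force: [0.6, 1.2, -0.4]
grip_width: 0.0399
grasp_force: 60.9
```

```bash
python3 snap.py sp2; python3 - <<'E'
from sq import *
o,c=pickle.load(open("sp2.pkl","rb"))
print(w2p(c,o["eef_pos"],o))
quad(c,o,(12,90,60),(32,255,255),o["eef_pos"][2]+.012,o["eef_pos"][:2],.05)
E
```

```text
4.0 [ 0.6013 -0.1564  0.1263] psi 133.11 [ 0.6  1.2 -0.4] 0.0399
[[313.86592287 248.33245289]]
outline [ 598.  -151.3] ((41.863243103027344, 45.99153518676758), 43.194000244140625)
hole ((596.8229370117188, -149.93246459960938), (16.560651779174805, 10.144193649291992), 43.01509094238281)
outline [ 570.3 -172.4] ((19.50264549255371, 9.204999923706055), 88.84528350830078)
```

Gripped. I carry it to just above the spindle and check the alignment.

>>> move_arm(moves=[[[-0.012,0.06,0,10,30],[-0.025,0.12,0,20,30],[-0.037,0.18,0,30,30],[-0.05,0.24,0,40,30],[-0.062,0.3,0,40.3,30]]])

```text
clock: 4.68
eef_pos: [0.5384, 0.1456, 0.1244]
tool_rot: [0.057, 0.998, 0.0, 0.001]
ft_force: [1.9, 0.3, -1.1]
grip_width: 0.0402
grasp_force: 60.9
```

>>> move_arm(moves=[[[-0.01,0.05,0,0,30],[-0.0155,0.083,0,0,30],[-0.0155,0.083,0,0,30],[-0.0155,0.083,0,0,30],[-0.0155,0.083,0,0,30]]])

```text
clock: 5.3
eef_pos: [0.5235, 0.2256, 0.1237]
tool_rot: [0.058, 0.998, -0.0, 0.0]
ft_force: [-0.2, 0.3, 0.1]
grip_width: 0.04
grasp_force: 60.9
```

```bash
python3 snap.py sp3; python3 - <<'E'
from sq import *
o,c=pickle.load(open("sp3.pkl","rb"))
quad(c,o,(12,90,60),(32,255,255),o["eef_pos"][2]+.011,o["eef_pos"][:2],.05)
print(w2p(c,[.52,.228,.068],o),w2p(c,[.52,.228,.022],o))
im=c["color"][150:300,235:395,::-1]
cv2.imwrite("pics/sp3c.png",cv2.resize(im,None,fx=4,fy=4,interpolation=cv2.INTER_CUBIC))
E
```

```text
5.3 [0.5235 0.2256 0.1237] psi 173.32 [-0.2  0.3  0.1] 0.04
outline [519.5 227.8] ((42.28636932373047, 47.3560676574707), 83.20154571533203)
hole ((517.656005859375, 228.07357788085938), (15.657120704650879, 9.078566551208496), 83.26712036132812)
[[316.22690741 209.38511432]] [[316.18618762 193.67281775]]
```

View pics/sp3c.png

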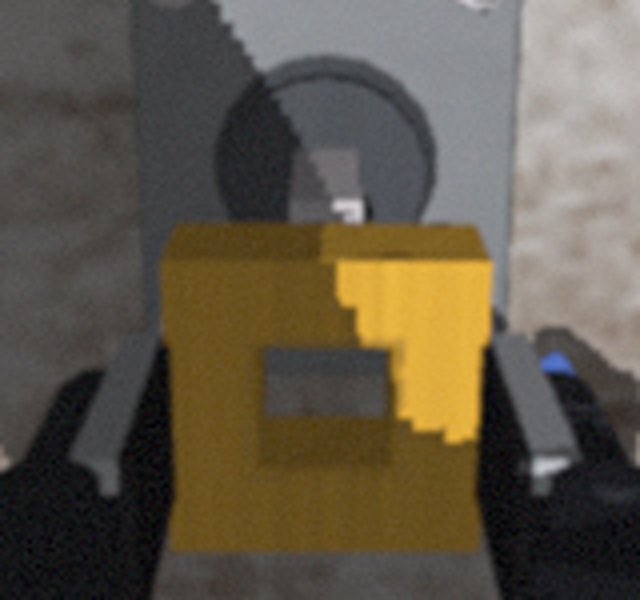

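The crop shows the spindle laterally in line with the bore (both at crop x≈326). The top face corners are (162,262), (491,262), (483,551), (170,551). I'll work out the fore-aft offset from those.

```bash
python3 - <<'E'
from h import *
o,c=pickle.load(open("sp3.pkl","rb"))
f=lambda q:np.array(q)/4+[234.6,149.6]
for dz in(.010,.012,.014):
    z=o["eef_pos"][2]+dz
    P=p2w(c,f([(162,262),(491,262),(483,551),(170,551)]),z,o)
    H=p2w(c,f([(261,347),(392,347),(390,467),(258,467)]),z,o)
    n=lambda a:np.linalg.norm(a)*1000
    print(dz,P.mean(0)[:2].round(4),[n(P[i]-P[(i+1)%4]).round(1) for i in range(4)],H.mean(0)[:2].round(4),[n(H[i]-H[(i+1)%4]).round(1) for i in range(4)])
# spindle: visible base foot & shoulder circle: top edge crop y 75 (z .022)
S=p2w(c,f([(217,150),(436,150),(326,78)]),.022,o);print(S.round(4))
E
```

```text
0.01 [0.5225 0.2277] [np.float64(41.8), np.float64(41.9), np.float64(42.9), np.float64(41.9)] [0.5219 0.2276] [np.float64(17.0), np.float64(17.4), np.float64(17.7), np.float64(17.4)]
0.012 [0.5215 0.2278] [np.float64(41.1), np.float64(41.3), np.float64(42.3), np.float64(41.3)] [0.5209 0.2277] [np.float64(16.7), np.float64(17.1), np.float64(17.4), np.float64(17.1)]
0.014 [0.5205 0.2279] [np.float64(40.5), np.float64(40.7), np.float64(41.6), np.float64(40.7)] [0.5199 0.2278] [np.float64(16.5), np.float64(16.9), np.float64(17.2), np.float64(16.9)]
[[0.511  0.2041 0.022 ]
 [0.5168 0.2534 0.022 ]
 [0.4975 0.2306 0.022 ]]
```

>>> move_arm(moves=[[[-0.0015,0.0003,-0.02,0,30],[-0.0015,0.0003,-0.04,0,30],[-0.0015,0.0003,-0.055,0,30],[-0.0015,0.0003,-0.065,0,30]]])

```text
clock: 5.85
eef_pos: [0.5217, 0.2264, 0.0578]
tool_rot: [0.058, 0.998, -0.0, -0.0]
ft_force: [0.3, -0.8, -0.4]
grip_width: 0.0399
grasp_force: 60.9
```

>>> move_arm(moves=[[[0,0,-0.015,0,30],[0,0,-0.028,0,30],[0,0,-0.031,0,30],[0,0,-0.031,0,30]]])

```text
clock: 6.35
eef_pos: [0.5218, 0.2271, 0.0286]
tool_rot: [0.057, 0.998, 0.0, 0.0]
ft_force: [-3.2, -2.0, 7.6]
grip_width: 0.0402
grasp_force: 61.8
```

Contact at the expected height. I release, back off upward and look.

>>> move_arm(moves=[[[0,0,0,0,65],[0,0,0,0,65],[0,0,0,0,65],[0,0,0.04,0,70],[0,0,0.08,0,75]]])

```text
clock: 6.98
eef_pos: [0.5212, 0.2269, 0.1077]
tool_rot: [0.057, 0.998, -0.0, -0.001]
ft_force: [1.1, -0.9, 0.9]
grip_width: 0.064
grasp_force: 0.0
```

>>> move_arm(moves=[[[0,0,0.05,0,100],[0,0,0.06,0,100]]])

```text
clock: 7.22
eef_pos: [0.524, 0.2282, 0.1717]
tool_rot: [0.057, 0.998, 0.002, 0.003]
ft_force: [0.1, 0.6, -0.2]
grip_width: 0.0859
grasp_force: 0.0
```

```bash
python3 snap.py sp4; python3 - <<'E'
from sq import *
o,c=pickle.load(open("sp4.pkl","rb"))
quad(c,o,(12,90,50),(32,255,255),.038,np.array([.52,.228]))
m,b=blobs(c["color"],(105,100,60),(125,255,255),80)
for k in b[:3]:print("blue",cv2.minAreaRect(k))
E
```

```text
7.225 [0.524  0.2282 0.1717] psi 173.42 [ 0.1  0.6 -0.2] 0.0859
outline [519.5 229. ] ((42.974857330322266, 44.993770599365234), 83.2959976196289)
hole ((523.2261962890625, 228.00677490234375), (17.339988708496094, 22.27518653869629), 82.74235534667969)
```

Spacer is seated: its top sits at 38 mm and it is centred. Next the roller.

>>> move_arm(moves=[[[-0.01,-0.06,0,10,100],[-0.02,-0.12,0,20,100],[-0.03,-0.18,0,20.5,100],[-0.035,-0.24,0,20.5,100],[-0.045,-0.3,0,20.5,100]]])

```text
clock: 7.9
eef_pos: [0.4755, -0.0745, 0.166]
tool_rot: [-0.121, 0.993, 0.0, -0.001]
ft_force: [0.8, -0.3, -0.3]
grip_width: 0.0849
grasp_force: 0.0
```

>>> move_arm(moves=[[[-0.01,-0.06,0,0,100],[-0.02,-0.12,0,0,100],[-0.03,-0.18,-0.02,0,100],[-0.035,-0.24,-0.03,0,100],[-0.035,-0.25,-0.03,0,100]]])

```text
clock: 8.52
eef_pos: [0.4394, -0.3255, 0.1346]
tool_rot: [-0.118, 0.993, 0.001, -0.002]
ft_force: [0.4, -0.1, -0.1]
grip_width: 0.085
grasp_force: 0.0
```

>>> move_arm(moves=[[[0,0,0,0,100]]])

```text
clock: 8.65
eef_pos: [0.4408, -0.3227, 0.1361]
tool_rot: [-0.12, 0.993, 0.001, -0.001]
ft_force: [0.8, 0.3, -0.3]
grip_width: 0.0855
grasp_force: 0.0
```

```bash
python3 snap.py ro; cat > ro.py <<'E'
import sys
from h import *
def roller(name,z,ztop_from_tcp=None):
    o,c=pickle.load(open(name+".pkl","rb"))
    if ztop_from_tcp is not None: z=o["eef_pos"][2]+ztop_from_tcp
    m,b=blobs(c["color"],(105,110,40),(125,255,255),400)
    k=b[0];h=cv2.convexHull(k)
    W=(p2w(c,h[:,0,:],z,o)[:,:2]*1000).astype(np.float32)
    print("rim ellipse mm",cv2.fitEllipse(W))
    f=np.zeros_like(m);cv2.drawContours(f,[h],-1,255,-1)
    hsv=cv2.cvtColor(c["color"],cv2.COLOR_RGB2HSV)
    g=((f>0)&(hsv[...,1]<60)&(hsv[...,2]>110)).astype(np.uint8)*255
    g=cv2.morphologyEx(g,cv2.MORPH_OPEN,np.ones((3,3)))
    cs,_=cv2.findContours(g,cv2.RETR_CCOMP,cv2.CHAIN_APPROX_NONE)
    for q in sorted(cs,key=cv2.contourArea)[::-1][:3]:
        W=(p2w(c,q[:,0,:],z,o)[:,:2]*1000).astype(np.float32);print("grey",cv2.minAreaRect(W))
if __name__=="__main__": roller(sys.argv[1],float(sys.argv[2]))
E
python3 ro.py ro .018
python3 - <<'E'
from h import *
o,c=pickle.load(open("ro.pkl","rb"))
u,v=w2p(c,[.4427,-.323,.018],o)[0].astype(int);print(u,v)
cv2.imwrite("pics/roc.png",cv2.resize(c["color"][max(v-60,0):v+60,u-70:u+70,::-1],None,fx=4,fy=4))
E
```

```text
8.65 [ 0.4408 -0.3227  0.1361] psi -166.17 [ 0.8  0.3 -0.3] 0.0855
rim ellipse mm ((442.2427978515625, -323.44061279296875), (63.32865905761719, 65.06903076171875), 97.70034790039062)
grey ((443.3186340332031, -323.42132568359375), (39.29341506958008, 47.661277770996094), 13.751216888427734)
grey ((449.2530517578125, -321.5562744140625), (4.08168888092041, 17.639667510986328), 13.738561630249023)
grey ((434.66461181640625, -319.1181945800781), (2.9794390201568604, 5.801288604736328), 13.744404792785645)
313 194
```

View pics/roc.png

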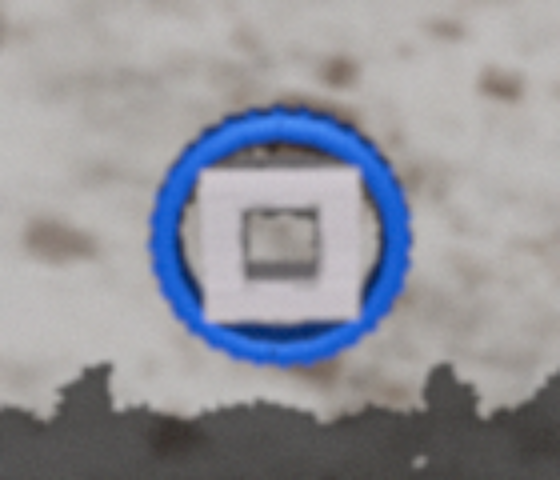

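The crop shows the blue-rimmed roller centred between the fingers, its hub square to the tool (corners crop (200,170) to (362,322)). It sits at (0.4425, −0.3235), yaw 13.7°. I grasp it.

>>> move_arm(moves=[[[0.001,-0.0008,-0.05,0,100],[0.001,-0.0008,-0.1,0,100],[0.001,-0.0008,-0.125,0,100],[0.001,-0.0008,-0.135,0,100],[0.001,-0.0008,-0.135,0,100]]])

```text
clock: 9.32
eef_pos: [0.4431, -0.3225, 0.0028]
tool_rot: [-0.122, 0.993, 0.0, -0.0]
ft_force: [0.0, 0.2, 0.5]
grip_width: 0.0856
grasp_force: 0.0
```

>>> move_arm(moves=[[[0,0,0,0,50],[0,0,0,0,50],[0,0,0,0,50],[0,0,0,0,50]]])

```text
clock: 9.82
eef_pos: [0.4441, -0.3242, 0.0054]
tool_rot: [-0.121, 0.993, -0.001, 0.002]
ft_force: [-1.8, 1.8, 8.9]
grip_width: 0.0611
grasp_force: 62.7
```

>>> move_arm(moves=[[[0,0,0.03,0,50],[0,0,0.08,0,50],[0,0,0.13,0,50],[0,0,0.13,0,50]]])

```text
clock: 10.32
eef_pos: [0.446, -0.3261, 0.1387]
tool_rot: [-0.121, 0.993, -0.004, 0.005]
ft_force: [-0.1, -0.1, -1.3]
grip_width: 0.0608
grasp_force: 65.2
```

```bash
python3 snap.py ro2; python3 - <<'E'
from ro import *
for d in(.014,.018): roller("ro2",0,d)
E
```

```text
10.325 [ 0.446  -0.3261  0.1387] psi -166.09 [-0.1 -0.1 -1.3] 0.0608
rim ellipse mm ((442.3995056152344, -325.100830078125), (62.55719757080078, 66.05912780761719), 103.60797882080078)
grey ((437.4786071777344, -325.7564392089844), (24.885881423950195, 40.085514068603516), 14.056407928466797)
rim ellipse mm ((440.3977355957031, -325.5552673339844), (60.62191390991211, 64.01551055908203), 103.6079330444336)
grey ((435.62908935546875, -326.19061279296875), (24.115995407104492, 38.84542465209961), 14.056391716003418)
```

>>> move_arm(moves=[[[0.008,0.06,0,-5,50],[0.017,0.12,0,-10,50],[0.025,0.18,0,-15,50],[0.034,0.24,0,-20,50],[0.042,0.3,0,-20.5,50]]])

```text
clock: 11.0
eef_pos: [0.4837, -0.0218, 0.1314]
tool_rot: [0.058, 0.998, -0.0, -0.001]
ft_force: [0.6, -0.7, -0.1]
grip_width: 0.061
grasp_force: 65.2
```

>>> move_arm(moves=[[[0.008,0.06,0,0,50],[0.017,0.12,0,0,50],[0.025,0.18,0,0,50],[0.034,0.24,0,0,50],[0.035,0.25,0,0,50]]])

```text
clock: 11.62
eef_pos: [0.5189, 0.2298, 0.1309]
tool_rot: [0.055, 0.998, -0.0, -0.001]
ft_force: [-0.6, 0.3, -1.0]
grip_width: 0.0608
grasp_force: 65.3
```

>>> move_arm(moves=[[[0,0,0,0,50],[0,0,0,0,50],[0,0,0,0,50]]])

```text
clock: 12.0
eef_pos: [0.5196, 0.2246, 0.1326]
tool_rot: [0.059, 0.998, -0.0, -0.0]
ft_force: [-0.2, 1.2, -0.7]
grip_width: 0.0607
grasp_force: 65.3
```

```bash
python3 snap.py ro3; python3 - <<'E'
from ro import *
for d in(.013,.0165): roller("ro3",0,d)
E
```

```text
12.0 [0.5196 0.2246 0.1326] psi 173.28 [-0.2  1.2 -0.7] 0.0607
rim ellipse mm ((516.5548706054688, 226.73849487304688), (63.09187698364258, 66.57173919677734), 84.96336364746094)
grey ((510.2654724121094, 238.240966796875), (17.150243759155273, 25.910446166992188), 83.57711029052734)
rim ellipse mm ((514.8102416992188, 226.9478302001953), (61.40473556518555, 64.79151916503906), 84.9631118774414)
grey ((508.6889953613281, 238.14273071289062), (16.691608428955078, 25.21758460998535), 83.57714080810547)
```

```bash
python3 - <<'E'
from h import *
o,c=pickle.load(open("ro3.pkl","rb"));z=o["eef_pos"][2]+.0126
u0,v0=w2p(c,[.5184,.2265,z],o)[0];print(u0,v0)
g=c["color"]
u,v=int(u0),int(v0)
for col in(u-20,u-16,u,u+3,u+16,u+20): print("col",col,[f"{r}:"+"/".join(str(int(x)) for x in g[r,col-1:col+2].mean(0)) for r in range(v-45,v+42,2)])
for row in(v-16,v+1,v+16): print("row",row,[f"{q}:"+"/".join(str(int(x)) for x in g[row-1:row+2,q].mean(0)) for q in range(u-30,u+31,2)])
E
```

```text
315.8497854803712 254.6403030931209
col 295 ['209:10/43/97', '211:35/49/90', '213:67/67/74', '215:75/72/74', '217:74/72/73', '219:73/70/73', '221:78/77/78', '223:92/90/93', '225:95/92/93', '227:95/91/95', '229:94/90/93', '231:91/89/91', '233:91/88/90', '235:89/88/90', '237:91/88/90', '239:89/86/90', '241:92/87/89', '243:88/85/87', '245:88/87/89', '247:91/88/90', '249:87/85/85', '251:89/85/88', '253:91/87/90', '255:91/88/90', '257:90/87/90', '259:89/88/89', '261:91/89/92', '263:91/89/91', '265:91/88/90', '267:92/89/92', '269:89/87/90', '271:92/86/90', '273:94/92/96', '275:92/90/92', '277:92/88/92', '279:92/89/92', '281:92/89/91', '283:91/89/92', '285:92/90/91', '287:95/90/94', '289:38/48/81', '291:8/36/79', '293:11/42/91', '295:16/46/100']
col 299 ['209:34/50/91', '211:73/74/77', '213:71/70/70', '215:77/73/75', '217:76/73/75', '219:75/71/74', '221:79/76/78', '223:92/90/92', '225:95/92/94', '227:95/92/95', '229:94/90/93', '231:94/90/93', '233:89/86/91', '235:91/89/90', '237:90/89/91', '239:80/79/81', '241:73/70/73', '243:73/69/73', '245:71/69/72', '247:74/71/74', '249:75/73/75', '251:7
[... 4188 characters left out ...]
, '325:74/72/70', '327:76/74/73', '329:77/73/73', '331:71/69/69', '333:77/76/77', '335:114/111/113', '337:191/185/192', '339:190/184/189', '341:202/196/201', '343:201/195/202', '345:202/197/203']
row 270 ['285:91/89/92', '287:93/91/93', '289:93/90/92', '291:93/91/92', '293:91/88/92', '295:90/87/90', '297:89/85/87', '299:86/83/86', '301:82/79/83', '303:82/80/82', '305:81/79/82', '307:78/76/79', '309:83/79/82', '311:81/78/82', '313:81/79/81', '315:84/79/83', '317:83/79/82', '319:83/81/84', '321:83/80/82', '323:84/80/83', '325:83/80/82', '327:82/80/82', '329:81/79/81', '331:82/79/81', '333:85/82/85', '335:90/88/89', '337:94/90/92', '339:93/90/93', '341:93/90/92', '343:92/88/93', '345:92/90/93']
```

```bash
python3 - <<'E'
from h import *
o,c=pickle.load(open("ro3.pkl","rb"))
for dz in(.0115,.0126,.014):
    P=p2w(c,[(316.3,220.7),(316.3,288.3),(316.3,239),(316.3,270),(297.8,254),(334.8,254)],o["eef_pos"][2]+dz,o)[:,:2]
    f=lambda a,b:(np.linalg.norm(P[a]-P[b]).round(4),((P[a]+P[b])/2).round(4))
    print(dz,"hub",f(0,1),"bore",f(2,3),"lat",f(4,5))
E
```

```text
0.0115 hub (np.float64(0.039), array([0.5196, 0.2266])) bore (np.float64(0.0179), array([0.5191, 0.2267])) lat (np.float64(0.0194), array([0.5186, 0.2267]))
0.0126 hub (np.float64(0.0387), array([0.519 , 0.2267])) bore (np.float64(0.0177), array([0.5185, 0.2267])) lat (np.float64(0.0192), array([0.5181, 0.2268]))
0.014 hub (np.float64(0.0383), array([0.5183, 0.2267])) bore (np.float64(0.0175), array([0.5178, 0.2268])) lat (np.float64(0.019), array([0.5174, 0.2269]))
```

The roller's bore needs +1.8 mm in x and +1.3 mm in y. I correct that and start down.

>>> move_arm(moves=[[[0.0018,0.0013,-0.02,0,50],[0.0018,0.0013,-0.04,0,50],[0.0018,0.0013,-0.055,0,50],[0.0018,0.0013,-0.066,0,50],[0.0018,0.0013,-0.07,0,50]]])

```text
clock: 12.68
eef_pos: [0.5213, 0.2273, 0.062]
tool_rot: [0.058, 0.998, -0.0, -0.0]
ft_force: [-0.3, -0.4, -1.1]
grip_width: 0.0609
grasp_force: 65.3
```

>>> move_arm(moves=[[[0,0,-0.01,0,50],[0,0,-0.018,0,50],[0,0,-0.021,0,50],[0,0,-0.021,0,50]]])

```text
clock: 13.18
eef_pos: [0.5217, 0.2276, 0.0435]
tool_rot: [0.057, 0.998, 0.0, 0.001]
ft_force: [-3.4, -2.8, 11.4]
grip_width: 0.0608
grasp_force: 66.6
```

Seated against 11 N. Release, rise and check.

>>> move_arm(moves=[[[0,0,0,0,100],[0,0,0,0,100],[0,0,0,0,100],[0,0,0.04,0,100],[0,0,0.09,0,100]]])

```text
clock: 13.8
eef_pos: [0.5204, 0.2272, 0.1309]
tool_rot: [0.057, 0.998, -0.001, -0.002]
ft_force: [0.8, 1.5, 0.3]
grip_width: 0.0856
grasp_force: 0.0
```

>>> move_arm(moves=[[[0,0,0.03,0,100],[0,0,0.03,0,100]]])

```text
clock: 14.05
eef_pos: [0.5235, 0.2286, 0.1646]
tool_rot: [0.057, 0.998, 0.002, 0.003]
ft_force: [0.4, 0.7, 0.2]
grip_width: 0.0856
grasp_force: 0.0
```

```bash
python3 snap.py ro4; python3 ro.py ro4 .056; python3 - <<'E'
from h import *
o,d=pickle.load(open("c0.pkl","rb"))
o4,c=pickle.load(open("ro4.pkl","rb"))
m,b=blobs(c["color"],(0,140,60),(8,255,255),100)
for k in b[:3]: r=cv2.minAreaRect(k);print("red",r,p2w(c,r[0],.03,o4).round(4))
E
```

```text
14.05 [0.5235 0.2286 0.1646] psi 173.42 [0.4 0.7 0.2] 0.0856
rim ellipse mm ((519.8123168945312, 229.3272247314453), (63.947509765625, 65.45157623291016), 85.18704223632812)
grey ((518.1521606445312, 241.13906860351562), (46.03742980957031, 25.2706298828125), 20.92634391784668)
grey ((521.4165649414062, 231.9568328857422), (5.605293273925781, 10.674806594848633), 83.59950256347656)
red ((71.0, 127.0), (36.0, 54.0), 90.0) [[0.4358 0.0032 0.03  ]]
```

>>> move_arm(moves=[[[0,0,0,0,100],[0,0,0,0,100]]])

```text
clock: 14.35
eef_pos: [0.5206, 0.2273, 0.1599]
tool_rot: [0.057, 0.998, -0.001, -0.001]
ft_force: [-0.1, -0.3, 0.0]
grip_width: 0.0855
grasp_force: 0.0
```

```bash
python3 snap.py ro5; python3 ro.py ro5 .056
```

```text
14.35 [0.5206 0.2273 0.1599] psi 173.42 [-0.1 -0.3  0. ] 0.0855
rim ellipse mm ((519.6749877929688, 229.41468811035156), (63.96438217163086, 65.56084442138672), 81.29137420654297)
grey ((517.8267211914062, 241.4380340576172), (46.01383972167969, 25.181745529174805), 21.549440383911133)
grey ((520.2796630859375, 231.72500610351562), (5.517909049987793, 10.539690971374512), 83.7029800415039)
```

>>> move_arm(moves=[[[-0.02,-0.055,0,0,100],[-0.04,-0.11,0,0,90],[-0.06,-0.165,0,0,80],[-0.08,-0.215,0,0,80],[-0.0865,-0.237,0,0,80]]])

```text
clock: 15.02
eef_pos: [0.4331, -0.0115, 0.1611]
tool_rot: [0.059, 0.998, -0.0, -0.001]
ft_force: [-0.1, 0.7, -0.2]
grip_width: 0.0682
grasp_force: 0.0
```

>>> move_arm(moves=[[[0,0,0,0,80],[0,0,0,0,80],[0,0,0,0,80]]])

```text
clock: 15.4
eef_pos: [0.4354, -0.0085, 0.1614]
tool_rot: [0.057, 0.998, 0.0, -0.0]
ft_force: [-0.4, -0.9, 0.9]
grip_width: 0.0683
grasp_force: 0.0
```

```bash
python3 snap.py cap; cat > cp.py <<'E'
import sys
from h import *
o,c=pickle.load(open(sys.argv[1]+".pkl","rb"));z=float(sys.argv[2])
if len(sys.argv)>3: z+=o["eef_pos"][2]
hsv=cv2.cvtColor(c["color"],cv2.COLOR_RGB2HSV)
m=(((hsv[...,0]<9)|(hsv[...,0]>171))&(hsv[...,1]>110)&(hsv[...,2]>50)).astype(np.uint8)*255
cs,_=cv2.findContours(m,cv2.RETR_EXTERNAL,cv2.CHAIN_APPROX_NONE)
for k in sorted(cs,key=cv2.contourArea)[::-1][:2]:
    h=cv2.convexHull(k)[:,0,:];W=(p2w(c,h,z,o)[:,:2]*1000)
    x=R.from_quat(o["tool_rot"]).as_matrix()[:2,0];y=np.array([x[1],-x[0]])
    a,b=W@x,W@y
    far=a.min();lat=(b.min()+b.max())/2
    cen=(far+17.5)*x+lat*y
    print("px",cv2.boundingRect(h),"lat width",(b.max()-b.min()).round(1),"depth",(a.max()-a.min()).round(1),"centre from far edge",cen.round(1))
E
python3 cp.py cap .03
```

```text
15.4 [ 0.4354 -0.0085  0.1614] psi 173.51 [-0.4 -0.9  0.9] 0.0683
px (298, 168, 35, 37) lat width 34.6 depth 37.5 centre from far edge [433.1  -7.4]
px (53, 322, 5, 4) lat width 4.3 depth 4.2 centre from far edge [ 546.2 -328. ]
```

>>> move_arm(moves=[[[-0.001,0.0005,-0.05,0,80],[-0.001,0.0005,-0.1,0,80],[-0.001,0.0005,-0.135,0,80],[-0.001,0.0005,-0.149,0,80],[-0.001,0.0005,-0.149,0,80]]])

```text
clock: 16.08
eef_pos: [0.433, -0.0081, 0.0114]
tool_rot: [0.057, 0.998, -0.0, -0.002]
ft_force: [-0.7, -0.1, 0.1]
grip_width: 0.0683
grasp_force: 0.0
```

>>> move_arm(moves=[[[0,0,0,0,20],[0,0,0,0,20],[0,0,0,0,20],[0,0,0,0,20],[0,0,0,0,20]]])

```text
clock: 16.7
eef_pos: [0.4351, -0.0087, 0.014]
tool_rot: [0.057, 0.998, 0.0, 0.001]
ft_force: [-1.6, 0.5, 5.5]
grip_width: 0.0323
grasp_force: 59.3
```

>>> move_arm(moves=[[[0,0,0.04,0,20],[0,0,0.09,0,20],[0,0,0.13,0,20],[0,0,0.13,0,20],[0,0,0.13,0,20]]])

```text
clock: 17.32
eef_pos: [0.4336, -0.0089, 0.1424]
tool_rot: [0.057, 0.998, -0.0, 0.0]
ft_force: [-0.5, 0.2, -2.1]
grip_width: 0.032
grasp_force: 60.0
```

```bash
python3 snap.py cap2; python3 cp.py cap2 .018 t;python3 cp.py cap2 .015 t
```

```text
17.325 [ 0.4336 -0.0089  0.1424] psi 173.42 [-0.5  0.2 -2.1] 0.032
px (284, 211, 64, 76) lat width 31.4 depth 40.7 centre from far edge [429.9  -6.8]
px (40, 319, 2, 4) lat width 0.7 depth 1.9 centre from far edge [ 434.8 -156. ]
px (284, 211, 64, 76) lat width 32.1 depth 41.6 centre from far edge [431.9  -7. ]
px (40, 319, 2, 4) lat width 0.7 depth 2.0 centre from far edge [ 436.8 -159.8]
```

>>> move_arm(moves=[[[0.02,0.055,0,0,20],[0.04,0.11,0,0,20],[0.06,0.165,0,0,20],[0.08,0.215,0,0,20],[0.0886,0.2355,0,0,20]]])

```text
clock: 18.0
eef_pos: [0.5222, 0.2292, 0.1401]
tool_rot: [0.056, 0.998, -0.001, -0.001]
ft_force: [0.3, 0.1, -0.4]
grip_width: 0.0322
grasp_force: 60.1
```

>>> move_arm(moves=[[[0,0,0,0,20],[0,0,0,0,20],[0,0,0,0,20]]])

```text
clock: 18.38
eef_pos: [0.522, 0.2253, 0.1422]
tool_rot: [0.058, 0.998, -0.0, -0.001]
ft_force: [0.5, -0.1, -0.0]
grip_width: 0.032
grasp_force: 60.1
```

```bash
python3 snap.py cap3; python3 cp.py cap3 .016 t
```

```text
18.375 [0.522  0.2253 0.1422] psi 173.34 [ 0.5 -0.1 -0. ] 0.032
px (284, 211, 65, 76) lat width 32.5 depth 41.3 centre from far edge [519.6 227.4]
px (618, 276, 3, 3) lat width 1.4 depth 1.2 centre from far edge [533.2 383.6]
```

>>> move_arm(moves=[[[0.0006,0.0008,-0.02,0,20],[0.0006,0.0008,-0.04,0,20],[0.0006,0.0008,-0.058,0,20],[0.0006,0.0008,-0.065,0,20],[0.0006,0.0008,-0.066,0,20]]])

```text
clock: 19.05
eef_pos: [0.5227, 0.2267, 0.0764]
tool_rot: [0.058, 0.998, -0.0, -0.001]
ft_force: [-1.2, -1.6, -1.2]
grip_width: 0.0322
grasp_force: 60.1
```

>>> move_arm(moves=[[[0,0,-0.004,0,20],[0,0,-0.007,0,20],[0,0,-0.008,0,20],[0,0,-0.008,0,20]]])

```text
clock: 19.55
eef_pos: [0.5225, 0.2269, 0.07]
tool_rot: [0.057, 0.998, -0.0, -0.0]
ft_force: [-6.1, -4.3, 9.0]
grip_width: 0.0321
grasp_force: 61.1
```

Contact at the expected height. Release, retreat and look.

>>> move_arm(moves=[[[0,0,0,0,60],[0,0,0,0,80],[0,0,0,0,80],[0,0,0.03,0,80],[0,0,0.08,0,80]]])

```text
clock: 20.18
eef_pos: [0.5219, 0.227, 0.1472]
tool_rot: [0.057, 0.998, -0.001, -0.002]
ft_force: [1.0, 0.8, 0.3]
grip_width: 0.068
grasp_force: 0.0
```

>>> move_arm(moves=[[[-0.02,0,0.05,0,80],[-0.05,0,0.08,0,80],[-0.08,0,0.1,0,80],[-0.08,0,0.1,0,80],[-0.08,0,0.1,0,80]]])

```text
clock: 20.8
eef_pos: [0.4436, 0.2276, 0.2484]
tool_rot: [0.057, 0.998, 0.0, 0.0]
ft_force: [1.0, 0.0, -0.6]
grip_width: 0.0684
grasp_force: 0.0
```

```bash
python3 snap.py fin; python3 cp.py fin .086; python3 ro.py fin .056; python3 - <<'E'
from h import *
from workcell import vision
c=vision.camera("scene");o,w=pickle.load(open("fin.pkl","rb"))
for z in(.0,.022,.038,.056,.086): print(z,w2p(c,[.52,.228,z]).round(1),w2p(w,[.52,.228,z],o).round(1))
u,v=w2p(c,[.52,.228,.04])[0].astype(int)
A=cv2.resize(c["color"][v-30:v+30,u-30:u+30],(400,400),interpolation=cv2.INTER_CUBIC)
u,v=w2p(w,[.52,.228,.05],o)[0].astype(int);print(u,v)
v=max(v,60)
B=cv2.resize(w["color"][v-60:v+60,u-60:u+60],(400,400),interpolation=cv2.INTER_CUBIC)
cv2.imwrite("pics/fin2.png",np.hstack([A,B])[:,:,::-1])
E
```

```text
20.8 [0.4436 0.2276 0.2484] psi 173.43 [ 1.   0.  -0.6] 0.0684
px (308, 225, 29, 34) lat width 33.6 depth 42.9 centre from far edge [520.  227.9]
px (623, 302, 2, 2) lat width 1.3 depth 1.5 centre from far edge [627.7 603.3]
rim ellipse mm ((518.2779541015625, 229.372802734375), (63.81234359741211, 69.24866485595703), 90.65397644042969)
grey ((507.3863220214844, 243.51150512695312), (11.73245620727539, 9.629284858703613), 83.36930084228516)
0.0 [[253.6 191.8]] [[320.9 219.9]]
0.022 [[252.8 185.5]] [[321.1 225.2]]
0.038 [[252.2 180.8]] [[321.4 229.5]]
0.056 [[251.5 175.5]] [[321.6 234.8]]
0.086 [[250.4 166.5]] [[322.1 244.8]]
321 232
```

View pics/fin2.png

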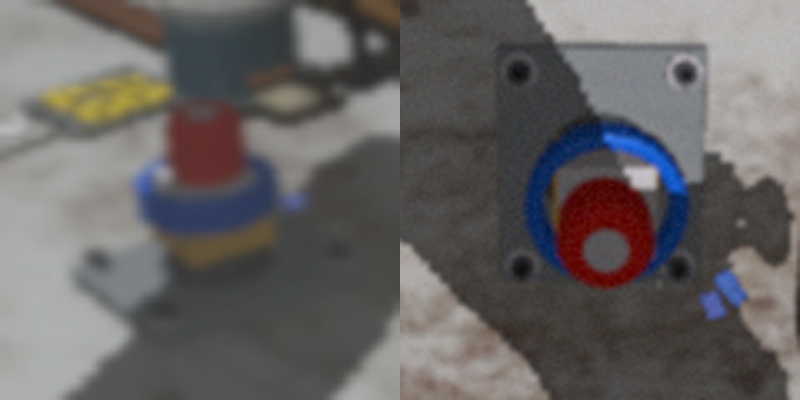

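The last picture shows the stack level and closed. On the left, spacer at (218,245), roller at (208,200) and cap at (207,145) sit directly on one another. On the right, the cap is centred at (606,235) over the roller. At the heights expected for full seating, the cap measures centred on the spindle axis. Handing in.

```bash
python3 -c "
from workcell import job
print(job.job_done())"
```

```text
the job is handed in; nothing more can be done
None
```

The spacer, blue-rimmed roller and red cap are stacked on the spindle in that order, let go, and appear fully seated in the last pictures; the bolt, block and pliers were never touched, and I handed the job in at about 21 s on the robot's clock (no verdict came back).

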